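# Turn a shoe sole over and hold it above the tread scanner

## Task

Take the shoe sole that lies tread-up on the sloping drying rack, turn it over, carry it across the bench and hold it tread-down over the sloping scanner window: tread centred on the window, sole parallel to the glass and lined up lengthwise with it, about a centimetre off. Never let the sole touch the scanner, leave the other sole and the things standing about undisturbed, and finish while still holding the sole there, steady, in the gripper.

Things in the scene. Friction and masses are not known exactly. Their poses are not given: they have to be found in the camera images.
- sole: The sole to scan: dark rubber, about 0.1 to 0.18 kg, 180 mm long, 8 mm thick, six grey tread bars 3 mm high across one face. Origin mid-length, mid-thickness; x to the toe, y across, z out of the tread face. Heel disc 58 mm wide, waist 46, ball 66 (at x = 42 mm), square toe 46. Starts at 50 deg to the level, tread up, toe down against the rack's lip, heel uppermost.
- tread_mid (a point): Point on the sole: centre of the tread, level with the tops of the tread bars; at (19, 0, 7) mm in the sole's frame.
- heel_end (a point): Rounded tip of the sole's heel, mid-thickness; at (-90, 0, 0) mm in the sole's frame. The last 40 mm of the heel are plain on both faces and the last 60 mm stick out freely beyond the rack's upper edge: there it can be pinched across its 8 mm thickness, fingers pointing down along the slope (tool tilted 40 deg from vertical).
- turned_sole: Bystander: a sole of the same outline and material in the other lane of the same rack, about 100 mm beside, lying tread-down so that its smooth face shows. Its tread is on its -z face; otherwise the same frame. Leave it.
- rack: Fixed sheet-metal drying rack, 210 mm wide; origin at the middle of its foot on the bench. Its x points, level, to the low side; the bed (120 mm long, 4 mm thick) falls to +x at 50 deg, upper edge 131 mm above the bench at x = -39 mm, a 16 mm high lip along the bottom. A back plate stands under the upper edge; nothing behind it.
- window: The scanner's sloping window: white head 120 (x) by 110 (y) mm, 30 mm thick, dark glass 100 x 74 mm flush in it, on a fixed grey foot 150 x 140 mm. Origin at the glass's centre, on its surface, 120 mm above the bench. z = out of the glass (50 deg from vertical), x = down the slope (50 deg below level), y level, across. The sole's length goes along x.
- scanner: The fixed foot and column that carry the window; origin at the middle of the foot on the bench, 120 mm straight below the window's origin.
- last_on_jack: Bystander and obstacle between rack and scanner: a white shoe last upside down on a steel jack, 177 mm high, last 180 mm long (x) and 72 mm wide, round foot of 130 mm. Origin under it on the bench.
- spare_last: Bystander and obstacle between rack and scanner: a white shoe last standing on the bench, 180 mm long (x), 72 mm wide, 108 mm high. Origin under its middle on the bench.
- green_box: Bystander: light green box with lid, 170 x 110 mm, 62 mm high; origin under its middle.
- pot: Bystander: jar with steel cap, 60 mm across, 85 mm high; origin under its middle.
- hammer: Bystander: hammer lying on the bench.
- wrench: Bystander: wrench lying on the bench.
- scissors: Bystander: scissors lying on the bench.
Not all that is in view belongs to the job. Leave any red look-alike of the sole alone.

How it is judged:
By the outcome, as a careful person would: the job done as asked, in the order asked, and still so for the second after the job is handed in, while the arm keeps its last pose, push and grip.
It also fails if it takes over 40 s, if anything falls off the work surface, if the arm or the gripper's body presses on something with over 40 N, if the wrist force passes 120 N, or if a joint passes its speed limit or range.

## Robot

A 6-joint arm with a two-finger parallel gripper is mounted at the origin on the work surface. World frame = base frame: x ahead of the robot, y to its left, z up, the work surface at z = 0. Lengths are in mm, angles in rad, forces in N, time in s.
With the tool pointing down it reaches from about 300 to 875 mm from the base axis. Payload 6.4 kg.
Tool frame: the origin (TCP) lies on the mounting face of the last link; the fingertips stand 173 mm ahead of it and the grasp point (between the pads) lies 155 mm ahead of it; z points along the fingers, y is the line along which they close (so a half turn about z gives the same grasp; the last joint's range is limited). The gripper opens to 85 mm and grips with 20 to 120 N. Pads are 22 mm wide; open, the fingers measure 114 mm over their backs; the gripper's body (76 mm by 85 mm) begins 54 mm behind the grasp point. The pads swing forward as they close: fully open they stand 13 mm farther back than shut.
Start: joints at [-1.335, 0.181, 1.607, -0, 1.354, -0.206], TCP at [245.869, -519.799, 404.688] pointing down, gripper open.
Joint ranges: [-2.99, 2.99], [-0.89, 2.07], [0.3, 2.58], [-1.14, 4.28], [0, 2.63], [-3.12, 3.12]. Speed limits (rad/s): [2.57, 2.57, 3.01, 3.14, 3.14, 3.14].

## Interface

Orientations are given as a unit quaternion [x, y, z, w].
In Python, from plant import ctrl gives the robot as it stands. The module is installed in compiled form; this text tells all that it offers.
- The arm moves only by the shell command python3 -m crank 'ROWS'. ROWS is JSON, a list of rows, each a list of 7 numbers: the turn, a rotation vector about the tool's x, y, z in rad, then the shift along the tool's x, y, z in mm, then the closure, from -1 (fully open) to 1 (shut). In form: [[rx, ry, rz, dx, dy, dz, fingers], ...]. A call has 1 to 20 rows; each row shifts and turns the commanded pose from where the row before left it, along the tool's axes as they then stand; what a row does not reach is not made up. A row lasts 1/8 s, in which the tool goes at most 62.5 mm and 10.7 degrees, less where a joint would pass 70% of its speed; a pose out of reach is approached as far as the arm can. A call with a gripper value outside its range is refused whole. The fingers move at their own pace and stop on an object; the grip force is fixed at half the most. Time passes only in rows, so rows that do not move let the fingers close. It gives the time, the measured TCP pose, the force, the opening and the grip force at its end, in the units of the state.
- ctrl.sense(): the state, without advancing time (a new reading comes with each control period).
- ctrl.camera(name): name is "scene" or "top" or "wrist"; returns a dict with "color" (420x560x3 uint8, red, green, blue), "depth" (420x560 float32, mm along the optical axis (not along the pixel's ray), 0 where there is no reading), "fx", "fy", "cx", "cy" (pixels), "k1" (the pictures are not rectified: a ray, as slopes to the right and down, at radius r is drawn at 1 + k1 r^2 times it, then the intrinsics apply), "rvec" (rotation vector, rad) and "tvec" (3), from world to camera coordinates, as OpenCV has them. Camera axes: x right, y down, z forward; pixel columns grow to the right and rows downward; lengths in mm; the calibration is good to about 2 mm. A picture is of the moment at which its call begins.
- ctrl.sign_off(): hands the job in; it is judged then, once.
The state is a dict: "clock": time; "qpos": joint angles; "dq": joint speeds; "effort": joint torques, N m; "eef_pos": TCP position; "eef_rot": TCP orientation; "ft_force": force on the tool from outside, world axes, zero at the start; "torque": the same for the moment, N m; "gripper_width": finger opening in mm; "grip_force": force on a finger pad.
Only numpy, scipy, OpenCV 4.12 (cv2) and the standard library are available. Lean on these libraries where they do the work, as an engineer would, in place of code of your own. Each camera call takes 0.05 s, during which the arm holds its last target. There are 200 camera calls.

## Working session

There is one attempt and no reset: what is moved stays moved. The work goes in short steps, Python scripts to look and compute and a shell command to move; the robot and the scene stay as the last step left them, time stands still between calls to the robot, and variables do not carry over. Pictures are saved under pics/ and viewed, at most 10 in all, crops included, and the job is handed in when it is done.

```bash
mkdir -p pics; cat > h.py <<'E'
import numpy as np, cv2
from scipy.spatial.transform import Rotation as R
from plant import ctrl
def cam(n):
    c=ctrl.camera(n); np.savez(f'{n}.npz',**c); return c
def load(n): return {k:v for k,v in np.load(f'{n}.npz').items()}
def cloud(c):
    h,w=c['depth'].shape
    K=np.array([[c['fx'],0,c['cx']],[0,c['fy'],c['cy']],[0,0,1.]],float)
    v,u=np.mgrid[0:h,0:w]
    xd=(u-c['cx'])/c['fx']; yd=(v-c['cy'])/c['fy']; x,y=xd.copy(),yd.copy()
    for _ in range(10):
        s=1+c['k1']*(x*x+y*y); x,y=xd/s,yd/s
    d=c['depth']; P=np.stack([x*d,y*d,d],-1)
    Rm=R.from_rotvec(np.ravel(c['rvec'])).as_matrix()
    W=(P-np.ravel(c['tvec']))@Rm
    W[d==0]=np.nan
    return W
E
python3 - <<'E'
from h import *
for n in ['scene','top']:
    c=cam(n); cv2.imwrite(f'pics/{n}0.png',c['color'][:,:,::-1])
    print(n,c['fx'],c['k1'],c['rvec'],c['tvec'])
s=ctrl.sense();print(s)
E
```

```text
scene 431.63730743767746 -0.02696476919400443 [ 0.87766029  2.48856438 -1.10406114] [ 351.97857522 -138.87157009 1800.68472079]
top 448.93129738335995 -0.10713011744198216 [ 2.14198327 -2.16376691  0.14070839] [  72.76787632  532.83656997 1406.39283775]
{'clock': 0.1, 'qpos': array([-1.33531688e+00,  1.81523664e-01,  1.60792897e+00, -2.59049088e-05,
        1.35380855e+00, -2.06298134e-01]), 'dq': array([-4.58312896e-05, -2.39584574e-03, -3.19757878e-03, -2.82757998e-04,
        3.88561149e-05, -9.00965487e-04]), 'effort': array([ 2.35923808e-04, -4.45876980e+01, -3.52235878e+01, -3.44085147e-04,
        4.13228525e-03, -1.23991899e-06]), 'eef_pos': array([ 245.7977344 , -519.55955075,  403.83187539]), 'eef_rot': array([ 9.75702151e-01,  2.19099558e-01, -2.48170638e-05, -8.33990044e-04]), 'ft_force': array([ 0.25195867, -0.44351164, -0.65055266]), 'torque': array([-0.01212729,  0.02774196, -0.00725411]), 'grip_force': 0.0, 'gripper_width': 85.19216144896981}
```

View pics/scene0.png

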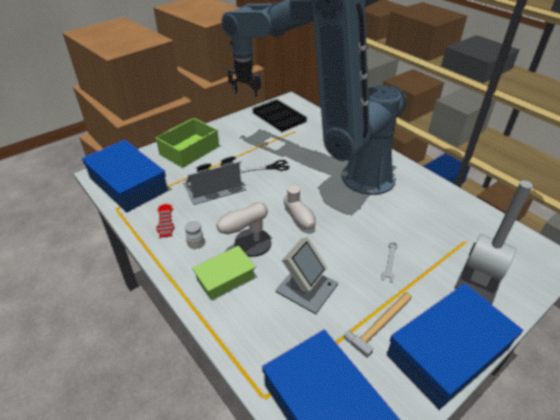

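View pics/top0.png

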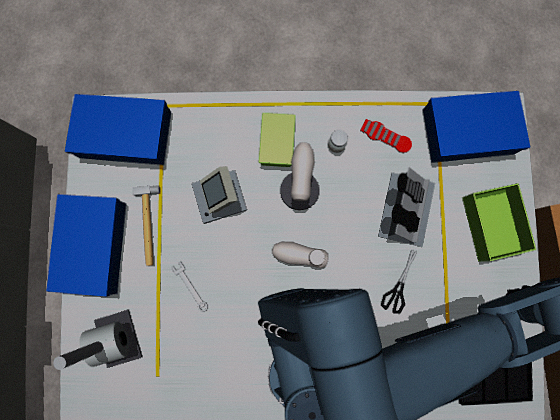

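The top view shows the rack at about (408,207) with two dark soles: A at (411,190) and B at (404,218). The scanner is at (218,192), the last on the jack at (302,178), the spare last at (300,255) and the red decoy at (387,134). I'll enlarge the rack to see which sole is tread-up, and compute the clouds.

```bash
python3 - <<'E'
from h import *
c=load('top'); im=c['color'][155:260,360:450,::-1]
im=np.clip(im.astype(float)*1.8,0,255).astype(np.uint8)
cv2.imwrite('pics/crop1.png',cv2.resize(im,None,fx=5.5,fy=5.5,interpolation=cv2.INTER_CUBIC))
W=cloud(c)
for u,v in [(411,180),(411,190),(404,212),(404,222),(395,200),(218,190),(230,212),(302,160),(300,250),(338,140)]: print(u,v,W[v,u].round(0),c['color'][v,u])
# soles
col=c['color'].max(2)
m=np.zeros(col.shape,bool); m[160:245,375:440]=col[160:245,375:440]<75
n,l,st,_=cv2.connectedComponentsWithStats(m.astype(np.uint8))
for i in range(1,n):
    if st[i,4]>30: 
        p=W[l==i]; p=p[~np.isnan(p[:,0])]; print(st[i],np.percentile(p,[1,50,99],axis=0).round(0).tolist())
E
```

```text
411 180 [ 605. -330.  128.] [38 37 39]
411 190 [ 577. -333.  113.] [36 38 35]
404 212 [ 506. -301.  139.] [13 13 10]
404 222 [ 477. -303.  126.] [7 7 8]
395 200 [ 562. -309.    6.] [42 47 50]
218 190 [578. 257. 137.] [69 78 84]
230 212 [527. 234.  13.] [56 59 65]
302 160 [660.   4. 169.] [175 173 178]
300 250 [399.  10.  64.] [175 169 164]
338 140 [ 745. -116.   83.] [170 173 175]
[ 380  173   45   71 1594] [[423.0, -385.0, -0.0], [511.0, -306.0, 81.0], [614.0, -257.0, 181.0]]
```

View pics/crop1.png

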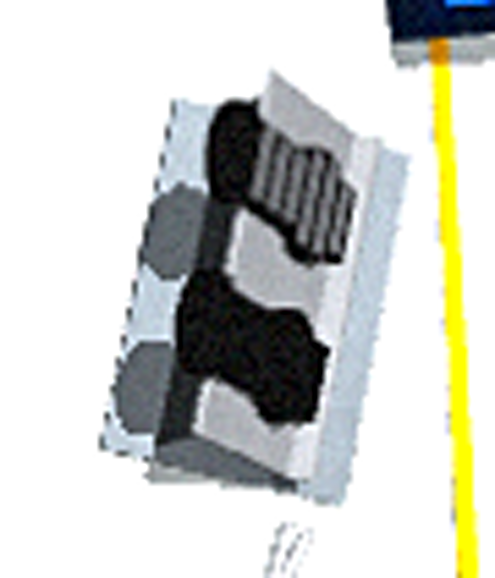

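Candidates, in full-image pixels: A (411,188) shows grey tread bars, B (404,218) is smooth, and the red one (387,134) is the decoy. A fits: it is dark, tread-up, with its heel uppermost at upper-left. The crop confirms it. Next I'll measure the sole and window frames.

```bash
cat >> h.py <<'E'
def plane(p,tol=3,it=400):
    rng=np.random.default_rng(0); best=None
    for _ in range(it):
        q=p[rng.choice(len(p),3,False)]; n=np.cross(q[1]-q[0],q[2]-q[0]); L=np.linalg.norm(n)
        if L<1e-6: continue
        n/=L; k=np.abs((p-q[0])@n)<tol
        if best is None or k.sum()>best.sum(): best=k
    c=p[best].mean(0); n=np.linalg.svd(p[best]-c)[2][2]; n*=np.sign(n[2])
    return c,n,best
E
python3 - <<'E'
from h import *
for nme in ['top','scene']:
    c=load(nme); W=cloud(c); col=c['color'].astype(int).max(2)
    ok=~np.isnan(W[...,0])
    # rack region: 
    r=ok&(abs(W[...,0]-540)<110)&(abs(W[...,1]+330)<95)&(W[...,2]>40)&(W[...,2]<195)
    pts=W[r]; print(nme,'rack n',r.sum())
    for lab,m in [('A',(W[...,0]>545)),('B',W[...,0]<=545)]:
        mm=r&m&(col<(75 if nme=='top' else 110))
        p=W[mm]
        if len(p)<30: continue
        cc,n,k=plane(p); q=p[k]
        print(lab,len(p),k.sum(),'c',cc.round(1),'n',n.round(3),'tilt',np.degrees(np.arccos(n[2])).round(1),'az',np.degrees(np.arctan2(n[1],n[0])).round(1))
        print('  hi',q[q[:,2].argsort()[-8:]].mean(0).round(1),'lo',q[q[:,2].argsort()[:8]].mean(0).round(1))
    # window
    g=ok&(abs(W[...,0]-575)<120)&(abs(W[...,1]-250)<100)&(W[...,2]>60)
    p=W[g]; cc,n,k=plane(p)
    print('head',len(p),k.sum(),cc.round(1),n.round(3),'tilt',np.degrees(np.arccos(n[2])).round(1),'az',np.degrees(np.arctan2(n[1],n[0])).round(1))
    on=np.zeros(g.shape,np.uint8); vv=np.argwhere(g)[k]; on[vv[:,0],vv[:,1]]=1
    az=np.arctan2(n[1],n[0]); e=np.array([-np.sin(az),np.cos(az),0]); d=np.cross(e,n)
    q=p[k]; s=np.c_[(q-cc)@d,(q-cc)@e]
    print(' head ext d,e',np.percentile(s,[0.5,99.5],axis=0).round(1).tolist(),'d',d.round(3))
    v=c['color'].astype(int).max(2)[vv[:,0],vv[:,1]]
    t,_=cv2.threshold(v.astype(np.uint8),0,255,cv2.THRESH_OTSU); sg=s[v<t]
    print(' otsu',t,'glass med ext',np.percentile(sg,[2,98],axis=0).round(1).tolist(),'mean',(cc+d*sg[:,0].mean()+e*sg[:,1].mean()).round(1), cv2.minAreaRect(sg.astype(np.float32)))
E
```

```text
top rack n 1816
A 525 396 c [ 583.3 -332.5  118.5] n [-0.195 -0.739  0.645] tilt 49.8 az -104.8
  hi [ 592.5 -279.2  181.9] lo [ 564.4 -388.9   46.3]
B 561 441 c [ 490.1 -312.5  117.9] n [-0.188 -0.751  0.633] tilt 50.7 az -104.1
  hi [ 501.1 -259.3  183.2] lo [ 475.4 -367.6   47.3]
head 1164 778 [580.9 269.6 123.2] [-0.225  0.73   0.645] tilt 49.8 az 107.1
 head ext d,e [[-58.6, -55.4], [63.5, 54.6]] d [-0.19   0.617 -0.764]
 otsu 57.0 glass med ext [[-50.4, -42.7], [61.3, 41.7]] mean [578.7 270.8 121. ] ((4.342594146728516, 5.755168914794922), (97.71900939941406, 115.4161148071289), 89.41765594482422)
scene rack n 1125
A 532 313 c [ 591.6 -317.2   82.8] n [-0.245 -0.969  0.011] tilt 89.4 az -104.2
  hi [ 587.8 -314.1  128.7] lo [ 583.8 -315.6   41. ]
B 509 280 c [ 497.5 -294.6   83. ] n [-0.24 -0.97  0.04] tilt 87.7 az -103.9
  hi [ 494.9 -290.4  129.2] lo [ 494.2 -295.4   41.2]
head 1439 963 [582.8 271.5 122.4] [-0.219  0.733  0.644] tilt 49.9 az 106.6
 head ext d,e [[-59.1, -53.6], [60.9, 58.2]] d [-0.184  0.617 -0.765]
 otsu 130.0 glass med ext [[-53.0, -52.6], [58.9, 46.3]] mean [581.6 272.5 120.8] ((1.9475135803222656, -2.1496047973632812), (122.14454650878906, 104.50989532470703), 0.0010052421130239964)
```

```bash
cat >> h.py <<'E'
def frame(az,tilt):  # d = down the slope, e level, n normal
    a,t=np.radians([az,tilt]); n=np.array([np.sin(t)*np.cos(a),np.sin(t)*np.sin(a),np.cos(t)])
    d=np.array([np.cos(t)*np.cos(a),np.cos(t)*np.sin(a),-np.sin(t)]); return d,np.cross(n,d),n
def rot(y,z): return np.c_[np.cross(y,z),y,z]
def go(p,Rt):
    s=ctrl.sense(); R0=R.from_quat(s['eef_rot']).as_matrix(); p=np.array(p)
    rv=R.from_matrix(R0.T@Rt).as_rotvec()
    print('tcp',s['eef_pos'].round(1),'t',s['clock'],'turn',rv.round(3),'deg',np.degrees(np.linalg.norm(rv)).round(1),
      '\n world',(p-s['eef_pos']).round(1),'shift before-turn axes',(R0.T@(p-s['eef_pos'])).round(1),'after-turn axes',(Rt.T@(p-s['eef_pos'])).round(1),'q',s['qpos'].round(2),'w',round(s['gripper_width'],1),'F',s['ft_force'].round(1))
E
python3 - <<'E'
from h import *
d,e,n=frame(-104.3,50); print(d.round(3),e.round(3),n.round(3))
c=load('top'); W=cloud(c); col=c['color'].astype(int).max(2)
r=(abs(W[...,0]-560)<120)&(abs(W[...,1]+330)<95)&(W[...,2]>40)&(W[...,2]<195)&(col<75)
L=W@e; S=W@d
for lab,m in [('A',L>598),('B',L<=598)]:
    p=W[r&m]; cc,nn,k=plane(p,4); q=p[k]
    print(lab,len(q),'n tilt',np.degrees(np.arccos(nn[2])).round(1),np.degrees(np.arctan2(nn[1],nn[0])).round(1))
    s0=np.percentile(q@d,0.5); print(' s ext',np.percentile(q@d,[.5,99.5]).round(1),'n',np.percentile(q@n,[10,50,90]).round(1))
    for a in range(0,180,15):
        z=q[((q@d-s0)>=a)&((q@d-s0)<a+15)]
        if len(z)>4: print('  ',a,len(z),np.percentile(z@e,[2,98]).round(1),'mid',np.percentile(z@e,[2,98]).mean().round(1),'n',np.median(z@n).round(1))
E
```

```text
[-0.159 -0.623 -0.766] [ 0.969 -0.247  0.   ] [-0.189 -0.742  0.643]
A 427 n tilt 49.6 -106.8
 s ext [-59.9 118. ] n [209.8 212.6 214.4]
   0 45 [625.1 666.8] mid 646.0 n 211.8
   15 46 [619.3 674.6] mid 646.9 n 212.6
   30 36 [623.7 673.6] mid 648.6 n 212.7
   45 31 [627.5 669.6] mid 648.5 n 212.9
   60 34 [626.5 669.2] mid 647.8 n 211.4
   75 24 [625.5 670.8] mid 648.2 n 212.6
   90 38 [625.6 668.3] mid 646.9 n 213.1
   105 47 [620.3 673.9] mid 647.1 n 212.0
   120 35 [617.1 678.7] mid 647.9 n 212.8
   135 41 [616.8 676.3] mid 646.5 n 213.0
   150 30 [624.7 668.9] mid 646.8 n 212.5
   165 16 [626.1 666.6] mid 646.3 n 212.4
B 465 n tilt 50.4 -104.5
 s ext [-59.5 117.8] n [212.7 214.8 217. ]
   0 51 [530.  576.3] mid 553.2 n 214.9
   15 48 [525.1 578.8] mid 552.0 n 215.3
   30 43 [526.5 578.2] mid 552.4 n 215.6
   45 41 [529.3 573.1] mid 551.2 n 215.9
   60 35 [529.6 572.6] mid 551.1 n 216.3
   75 36 [529.5 574.8] mid 552.2 n 216.1
   90 22 [530.7 572.6] mid 551.6 n 215.4
   105 40 [522.6 580.9] mid 551.8 n 213.9
   120 47 [519.9 583.8] mid 551.9 n 214.2
   135 36 [524.2 583. ] mid 553.6 n 213.8
   150 36 [529.6 575.4] mid 552.5 n 214.5
   165 26 [529.5 574.2] mid 551.9 n 214.2
```

```bash
cat >> h.py <<'E'
D,Ee,N=frame(-104.3,50)
G=-43*D+647.2*Ee+208.2*N; RG=rot(N,D)
WO=np.array([581,271.,120]); WD,WE,WN=frame(106.9,50); RW=rot(-WN,WD)
PW=WO+17*WN-(19+72)*WD-155*WD   # TCP at the end, sole gripped at x=-72
E
python3 - <<'E'
from h import *
s=ctrl.sense(); R0=R.from_quat(s['eef_rot']).as_matrix()
print('G',G.round(1)); pre=G-235*D; print('pre',pre.round(1))
go([pre[0],pre[1],450],R0); go(pre,RG); print('final TCP',PW.round(1))
print('turn rack->win',R.from_matrix(RG.T@RW).as_rotvec().round(3))
E
```

```text
G [ 594.6 -287.6  166.8]
pre [ 631.9 -141.2  346.8]
tcp [ 245.8 -519.6  403.8] t 0.1 turn [0. 0. 0.] deg 0.0 
 world [386.1 378.3  46.2] shift before-turn axes [ 510.8 -177.   -45.7] after-turn axes [ 510.8 -177.   -45.7] q [-1.34  0.18  1.61 -0.    1.35 -0.21] w 85.2 F [ 0.3 -0.4 -0.7]
tcp [ 245.8 -519.6  403.8] t 0.1 turn [-0.671 -0.241  0.663] deg 55.8 
 world [386.1 378.3 -57. ] shift before-turn axes [ 510.8 -176.8   57.5] after-turn axes [ 280.7 -390.5 -253.2] q [-1.34  0.18  1.61 -0.    1.35 -0.21] w 85.2 F [ 0.3 -0.4 -0.7]
final TCP [623.2 132.2 319.4]
turn rack->win [ 1.359  0.    -0.59 ]
```

```bash
python3 -m crank '[[0,0,0,42,-15,-8,-1],[0,0,0,42,-15,-8,-1],[0,0,0,43,-15,-8,-1],[0,0,0,43,-15,-8,-1],[0,0,0,43,-15,-8,-1],[0,0,0,43,-15,-6,-1],[0,0,0,43,-15,0,-1],[0,0,0,43,-15,0,-1],[0,0,0,43,-15,0,-1],[0,0,0,42,-14,0,-1],[0,0,0,42,-14,0,-1],[0,0,0,42,-14,0,-1]]'
python3 -c "
from h import *
go(G-235*D,RG)"
```

```text
clock: 1.6
eef_pos: [633.0, -140.1, 450.1]
eef_rot: [0.976, 0.219, -0.0, -0.0]
ft_force: [0.3, -0.4, 0.2]
gripper_width: 85.2
grip_force: 0.0
tcp [ 633.  -140.1  450.1] t 1.6 turn [-0.67  -0.24   0.663] deg 55.7 
 world [  -1.1   -1.1 -103.3] shift before-turn axes [ -1.4   0.6 103.3] after-turn axes [ -0.8 -65.4  80. ] q [-0.4   0.31  1.36 -0.    1.47  0.73] w 85.2 F [ 0.3 -0.4  0.2]
```

```bash
python3 -m crank '[[-0.112,-0.04,0.11,0,0,0,-1],[-0.112,-0.04,0.11,0,0,0,-1],[-0.112,-0.04,0.11,0,0,0,-1],[-0.112,-0.04,0.11,0,0,0,-1],[-0.111,-0.04,0.11,0,0,0,-1],[-0.111,-0.04,0.11,0,0,0,-1],[0,0,0,0,-32,20,-1],[0,0,0,0,-33,20,-1],[0,0,0,0,0,0,-1],[0,0,0,0,0,0,-1]]'
python3 -c "
from h import *
go(G-155*D,RG)
c=cam('wrist'); cv2.imwrite('pics/w1.png',c['color'][:,:,::-1])"
```

```text
clock: 2.85
eef_pos: [638.4, -118.4, 379.5]
eef_rot: [0.932, -0.116, -0.041, 0.34]
ft_force: [0.5, 0.3, 0.6]
gripper_width: 85.6
grip_force: 0.0
tcp [ 638.4 -118.4  379.5] t 2.85 turn [ 0.001 -0.003  0.001] deg 0.2 
 world [-19.2 -72.7 -94. ] shift before-turn axes [ -1.   -2.9 120.3] after-turn axes [ -0.6  -2.9 120.4] q [-0.22  0.42  1.43 -0.71  1.38  1.77] w 85.6 F [0.5 0.3 0.6]
```

View pics/w1.png

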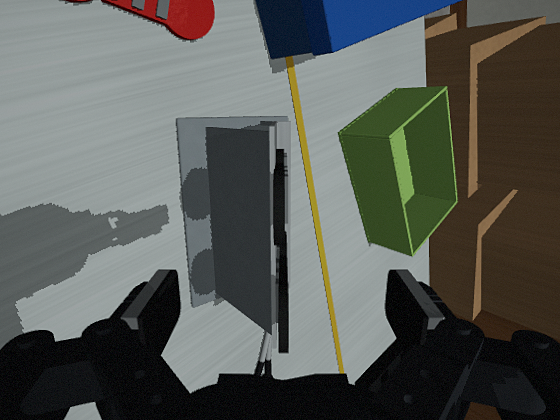

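The wrist view, looking down the slope, shows both soles edge-on at column ~281, midway between the pads (columns ~165 and ~400). I'll check the heel's position with this camera's depth.

```bash
python3 - <<'E'
from h import *
c=load('wrist'); W=cloud(c); col=c['color'].astype(int).max(2)
m=np.zeros(col.shape,bool); m[100:360,255:310]=True
m&=(col<45)&(W[...,2]>60)&(W[...,2]<200)
q=W[m]; L=q@Ee
for a in range(500,700,12):
    z=q[(L>=a)&(L<a+12)]
    if len(z)>4: print(a,len(z),'s min',np.percentile(z@D,[2,50]).round(1),'n',np.percentile(z@N,[3,50,97]).round(1))
E
```

```text
500 9 s min [20.2 28.2] n [182.3 188.7 195.2]
536 81 s min [-58.9 -56.7] n [208.2 211.3 214.4]
548 119 s min [-59.3 -58.1] n [208.2 211.3 214.3]
560 191 s min [-57.9 -54.7] n [207.  210.5 214.3]
572 604 s min [-50.9  -6. ] n [205.4 210.5 214.5]
584 6 s min [62.9 69.1] n [213.6 213.7 213.7]
620 74 s min [-53.8 -50.6] n [204.8 208.4 212. ]
632 154 s min [-58.9 -56.8] n [204.9 208.4 211.9]
644 206 s min [-59.8 -58.4] n [204.4 208.2 211.9]
656 230 s min [-58.3 -55. ] n [204.4 208.2 211.9]
668 355 s min [-50.7 -34.4] n [204.4 208.3 212. ]
680 17 s min [63.7 68.2] n [204.4 207.5 211.4]
```

```bash
python3 -m crank '[[0,0,0,-1,-3,20,-1],[0,0,0,0,0,20,-1],[0,0,0,0,0,20,-1],[0,0,0,0,0,20,-1],[0,0,0,0,0,20,-1],[0,0,0,0,0,19,-1],[0,0,0,0,0,0,-1],[0,0,0,0,0,0,-1]]'
python3 -c "
from h import *
go(G-155*D,RG)"
```

```text
clock: 3.9
eef_pos: [619.3, -189.6, 285.6]
eef_rot: [0.933, -0.116, -0.041, 0.339]
ft_force: [-0.3, 0.7, -0.3]
gripper_width: 85.7
grip_force: 0.0
tcp [ 619.3 -189.6  285.6] t 3.9 turn [-0.    -0.003  0.001] deg 0.2 
 world [-0.1 -1.4 -0. ] shift before-turn axes [0.3 1.  0.9] after-turn axes [0.3 1.  0.9] q [-0.34  0.51  1.51 -0.77  1.18  1.81] w 85.7 F [-0.3  0.7 -0.3]
```

```bash
python3 -m crank '[[0,0,0,0,1,1,-1],[0,0,0,0,0,0,1],[0,0,0,0,0,0,1],[0,0,0,0,0,0,1],[0,0,0,0,0,0,1],[0,0,0,0,0,0,1],[0,0,0,0,0,0,1],[0,0,0,0,0,0,1],[0,0,0,0,0,0,1],[0,0,0,0,0,0,1]]'
python3 -c "
from h import *
go(G-155*D,RG)"
```

```text
clock: 5.15
eef_pos: [618.8, -191.2, 285.4]
eef_rot: [0.932, -0.116, -0.042, 0.34]
ft_force: [-0.5, -2.1, 3.6]
gripper_width: 7.1
grip_force: 60.5
tcp [ 618.8 -191.2  285.4] t 5.15 turn [ 0.    -0.003  0.001] deg 0.2 
 world [0.4 0.1 0.1] shift before-turn axes [ 0.4 -0.1 -0.2] after-turn axes [ 0.4 -0.1 -0.2] q [-0.34  0.5   1.51 -0.77  1.18  1.81] w 7.1 F [-0.5 -2.1  3.6]
```

```bash
python3 -m crank '[[0,0,0,0,6.4,-7.7,1],[0,0,0,0,9.6,-11.5,1],[0,0,0,0,19.3,-23,1],[0,0,0,0,19.3,-23,1],[0,0,0,0,19.3,-23,1],[0,0,0,0,19.3,-23,1],[0,0,0,0,19.3,-23,1],[0,0,0,0,19.3,-23,1],[0,0,0,0,19.3,-23,1],[0,0,0,0,0,0,1],[0,0,0,0,0,0,1]]'
python3 - <<'E'
from h import *
go(PW-155*np.array([0,0,0]),RW)
c=cam('wrist'); cv2.imwrite('pics/w2.png',c['color'][:,:,::-1])
via=R.from_matrix(RG)*R.from_rotvec([0.68,0,-.295]); print(via.as_matrix().round(3)); 
E
```

```text
clock: 6.52
eef_pos: [618.3, -190.6, 519.0]
eef_rot: [0.933, -0.115, -0.042, 0.339]
ft_force: [-0.0, 0.4, -2.0]
gripper_width: 6.9
grip_force: 60.2
tcp [ 618.3 -190.6  519. ] t 6.525 turn [ 1.358  0.    -0.587] deg 84.8 
 world [   4.9  322.8 -199.6] shift before-turn axes [ -74.  -369.1  -48.6] after-turn axes [  98.5 -107.2  350.6] q [-0.34  0.29  1.31 -0.7   1.49  1.52] w 6.9 F [-0.   0.4 -2. ]
[[ 0.995  0.022 -0.099]
 [ 0.022 -1.    -0.002]
 [-0.099 -0.    -0.995]]
```

View pics/w2.png

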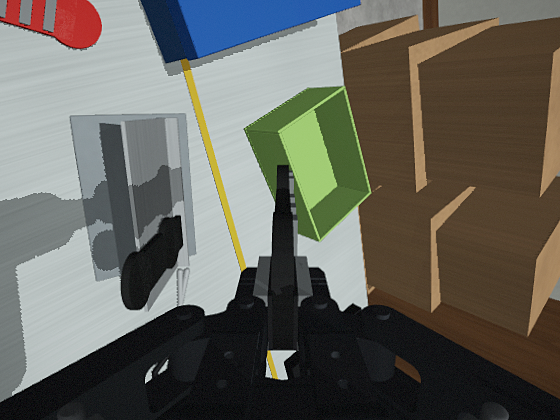

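The sole is held straight between the fingers (column ~281, toe at row 165), tread to the right. The other sole is still on the rack. Next I swing it over.

```bash
python3 -m crank '[[0.151,0,-0.065,0,0,0,1],[0.151,0,-0.065,0,0,0,1],[0.151,0,-0.065,0,0,0,1],[0.151,0,-0.065,0,0,0,1],[0.151,0,-0.065,0,0,0,1],[0.151,0,-0.065,0,0,0,1],[0.151,0,-0.065,0,0,0,1],[0.151,0,-0.066,0,0,0,1],[0.150,0,-0.066,0,0,0,1],[0,0,0,0,0,0,1],[0,0,0,0,0,0,1]]'
python3 - <<'E'
from h import *
go(PW+[0,0,200],RW); go(PW+[0,0,60],RW)
E
```

```text
clock: 7.95
eef_pos: [618.6, -191.0, 519.3]
eef_rot: [0.93, 0.137, -0.05, -0.336]
ft_force: [1.0, -0.2, -0.9]
gripper_width: 7.4
grip_force: 60.1
tcp [ 618.6 -191.   519.3] t 7.95 turn [ 0.004 -0.001 -0.002] deg 0.3 
 world [4.500e+00 3.231e+02 1.000e-01] shift before-turn axes [  97.8 -236.9  196.9] after-turn axes [  98.3 -235.9  197.8] q [-0.58  0.42  1.14  0.49  2.09  0.83] w 7.4 F [ 1.  -0.2 -0.9]
tcp [ 618.6 -191.   519.3] t 7.95 turn [ 0.004 -0.001 -0.002] deg 0.3 
 world [   4.5  323.1 -139.9] shift before-turn axes [  97.9 -147.4  304.5] after-turn axes [  98.3 -145.9  305.1] q [-0.58  0.42  1.14  0.49  2.09  0.83] w 7.4 F [ 1.  -0.2 -0.9]
```

```bash
python3 -m crank '[[0,0,0,9.8,-23.6,19.8,1],[0,0,0,9.8,-23.6,19.8,1],[0,0,0,9.8,-23.6,19.8,1],[0,0,0,9.8,-23.6,19.8,1],[0,0,0,9.8,-23.6,19.8,1],[0,0,0,9.8,-23.6,19.8,1],[0,0,0,9.8,-23.6,19.8,1],[0,0,0,9.8,-23.6,19.8,1],[0,0,0,9.8,-23.6,19.8,1],[0,0,0,9.8,-23.6,19.8,1],[0,0,0,0,6,7.7,1],[0,0,0,0,12.9,15.3,1],[0,0,0,0,12.9,15.3,1],[0,0,0,0,12.9,15.3,1],[0,0,0,0,12.9,15.3,1],[0,0,0,0,12.9,15.3,1],[0,0,0,0,12.9,15.3,1],[0,0,0,0,6.5,7.7,1],[0,0,0,0,0,0,1],[0,0,0,0,0,0,1]]'
python3 - <<'E'
from h import *
go(PW,RW)
for n in ['scene','top','wrist']:
    c=cam(n); W=cloud(c); col=c['color'].astype(int).max(2)
    cv2.imwrite(f'pics/{n}3.png',c['color'][:,:,::-1])
    q=W-WO; x=q@WD; y=q@WE; z=q@WN
    # sole points: within sole outline box, above glass
    m=(abs(x+40-10)<110)&(abs(y)<45)&(z>25)&(z<80)&(col<(200))&(x>-75)
    p=np.c_[x[m],y[m],z[m]]
    print(n,len(p))
    for a in range(-70,90,15):
        k=p[(p[:,0]>=a)&(p[:,0]<a+15)]
        if len(k)>5: print('  ',a,len(k),'y',np.percentile(k[:,1],[2,98]).round(1),'z',np.percentile(k[:,2],[3,50,97]).round(1))
    h=(abs(x)<62)&(abs(y)<57)&(abs(z)<8)
    if h.sum()>30: print('  head z med',np.median(z[h]).round(1),'n',h.sum(),'y',np.percentile(y[h],[1,99]).round(1),'x',np.percentile(x[h],[1,99]).round(1))
E
```

```text
clock: 10.45
eef_pos: [623.4, 132.2, 380.7]
eef_rot: [0.93, 0.138, -0.049, -0.337]
ft_force: [0.4, -0.4, -1.3]
gripper_width: 6.9
grip_force: 60.1
tcp [623.4 132.2 380.7] t 10.45 turn [ 0.002 -0.002  0.002] deg 0.2 
 world [ -0.2  -0.  -61.3] shift before-turn axes [-0.4 39.3 47.1] after-turn axes [-0.2 39.4 47. ] q [-0.12  0.4   1.45  0.63  1.6   1.08] w 6.9 F [ 0.4 -0.4 -1.3]
scene 504
   -70 65 y [-26.4  20.9] z [53.8 59.9 62.8]
   -55 75 y [-29.8  22.8] z [52.4 59.4 63.7]
   -40 95 y [-35.3  27. ] z [53.7 59.5 62.6]
   -25 82 y [-34.6  28.2] z [55.4 59.5 63.3]
   -10 77 y [-29.6  23.4] z [54.  59.3 62.8]
   5 66 y [-24.9  19.3] z [54.6 59.1 63.3]
   20 17 y [-25.2  18.3] z [56.4 58.4 60.5]
  head z med 1.5 n 798 y [-56.   17.4] x [-61.1  59.3]
top 356
   -70 50 y [-24.3  20.5] z [53.5 59.  62. ]
   -55 55 y [-27.3  25.6] z [52.9 59.1 61.8]
   -40 68 y [-32.2  29.6] z [54.8 59.  61.4]
   -25 61 y [-33.6  29.6] z [56.4 59.3 62.3]
   -10 52 y [-27.4  22.8] z [56.8 59.3 62.5]
   5 40 y [-23.4  20.3] z [55.7 59.2 61.2]
   20 15 y [-24.   18.4] z [55.3 58.8 60.8]
  head z med 0.7 n 433 y [-54.2  55.4] x [-60.7  58.8]
wrist 567
   -70 110 y [-25.1 -19.3] z [48.4 53.5 58.4]
   -55 177 y [-29.9 -21.8] z [49.  54.2 58.7]
   -40 205 y [-34.6 -20.1] z [48.4 52.9 58.7]
   -25 36 y [-34.9 -27.2] z [47.7 51.7 58.2]
  head z med 0.3 n 7102 y [-54.8  53.1] x [-60.   55.5]
```

View pics/wrist3.png

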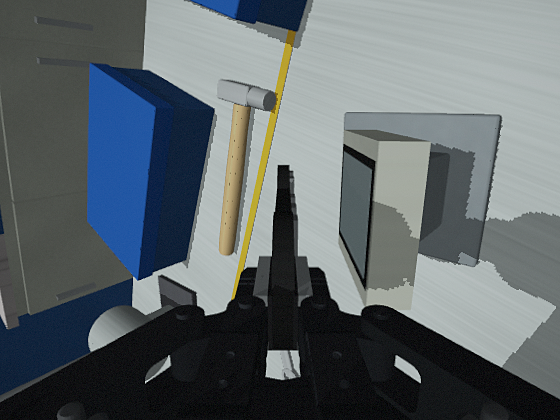

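The wrist view shows the sole parallel to the glass: sole at column ~283, glass at ~355. Measured against the head, it sits about 2 mm off sideways and 1–2 mm low. I'll correct both on the way down.

```bash
python3 -m crank '[[0,0,0,-2,2,8,1],[0,0,0,0,4,8,1],[0,0,0,0,5,8,1],[0,0,0,0,5,8,1],[0,0,0,0,5,8,1],[0,0,0,0,5,7,1],[0,0,0,0,4,0,1],[0,0,0,0,2,0,1],[0,0,0,0,0,0,1],[0,0,0,0,0,0,1],[0,0,0,0,0,0,1]]'
cat > m.py <<'E'
from h import *
go(PW,RW)
for n in ['scene','top','wrist']:
    c=cam(n); W=cloud(c); col=c['color'].astype(int).max(2)
    cv2.imwrite(f'pics/{n}4.png',c['color'][:,:,::-1])
    q=W-WO; x=q@WD; y=q@WE; z=q@WN
    m=(abs(y)<45)&(z>(8 if n=='wrist' else 14))&(z<45)&(x>-66)&(x<100)&(col<110)
    p=np.c_[x[m],y[m],z[m]]
    print(n,len(p),'x max',np.sort(p[:,0])[-8:].round(1) if len(p) else '')
    for a in range(-65,90,15):
        k=p[(p[:,0]>=a)&(p[:,0]<a+15)]
        if len(k)>5: l,h=np.percentile(k[:,1],[2,98]); print('  ',a,len(k),'y',l.round(1),h.round(1),'mid',((l+h)/2).round(1),'z',np.percentile(k[:,2],[3,50,97]).round(1))
    h=(abs(x)<62)&(abs(y)<57)&(abs(z)<7)
    if h.sum()>30: print('  head z med',np.median(z[h]).round(1),h.sum(),'y',np.percentile(y[h],[1,99]).round(1),'x',np.percentile(x[h],[1,99]).round(1))
E
python3 m.py
```

```text
clock: 11.98
eef_pos: [619.7, 136.9, 323.5]
eef_rot: [0.93, 0.138, -0.049, -0.337]
ft_force: [0.2, 0.4, -1.8]
gripper_width: 7.1
grip_force: 60.1
tcp [619.7 136.9 323.5] t 11.975 turn [ 0.002 -0.002  0.001] deg 0.2 
 world [ 3.5 -4.8 -4.1] shift before-turn axes [ 1.9  6.9 -0.4] after-turn axes [ 1.9  6.9 -0.4] q [-0.11  0.45  1.5   0.63  1.52  1.02] w 7.1 F [ 0.2  0.4 -1.8]
scene 636 x max [70.5 70.9 71.4 71.4 71.6 71.6 71.7 72.3]
   -65 65 y -23.1 22.7 mid -0.2 z [23.3 27.  30.4]
   -50 69 y -22.7 21.2 mid -0.8 z [23.5 27.1 30.7]
   -35 67 y -23.5 24.2 mid 0.4 z [21.3 27.4 31.2]
   -20 63 y -23.0 23.1 mid 0.1 z [23.  27.2 29.8]
   -5 70 y -26.1 25.1 mid -0.5 z [23.4 27.1 30.5]
   10 87 y -31.9 29.7 mid -1.1 z [22.  26.9 29.5]
   25 81 y -30.4 30.0 mid -0.2 z [21.5 27.2 31. ]
   40 63 y -23.5 23.2 mid -0.2 z [23.2 27.3 30.4]
   55 56 y -23.8 20.8 mid -1.5 z [21.4 27.2 29.8]
   70 8 y -20.0 14.0 mid -3.0 z [22.7 25.5 26.9]
  head z med 1.5 587 y [-55.7  56. ] x [-60.8  58.5]
top 446 x max [70.  71.1 71.1 71.1 71.3 71.5 71.9 72. ]
   -65 45 y -22.5 23.9 mid 0.7 z [24.3 26.9 29.9]
   -
[... 276 characters left out ...]
 [23.8 26.8 29.5]
   40 42 y -24.2 24.8 mid 0.3 z [24.4 26.4 28.2]
   55 39 y -21.4 22.4 mid 0.5 z [24.  27.  29.2]
   70 7 y -4.8 21.7 mid 8.4 z [21.7 25.7 27.3]
  head z med 0.8 425 y [-54.8  55.3] x [-60.6  59.1]
wrist 971 x max [30.7 30.8 32.  32.8 32.8 35.7 36.8 37.6]
   -65 192 y -22.7 -2.2 mid -12.5 z [15.8 16.9 25. ]
   -50 154 y -22.8 -16.0 mid -19.4 z [16.2 21.5 26.1]
   -35 124 y -22.7 -19.3 mid -21.0 z [16.1 21.4 26.3]
   -20 111 y -22.7 -16.7 mid -19.7 z [15.9 20.6 25.9]
   -5 240 y -28.4 -17.7 mid -23.0 z [15.9 21.1 26.2]
   10 124 y -32.3 -26.4 mid -29.4 z [16.4 21.7 25.6]
   25 26 y -32.4 -24.9 mid -28.6 z [15.8 17.3 25.2]
  head z med 0.1 5516 y [-54.8  37.3] x [-60.1  54.3]
```

View pics/wrist4.png

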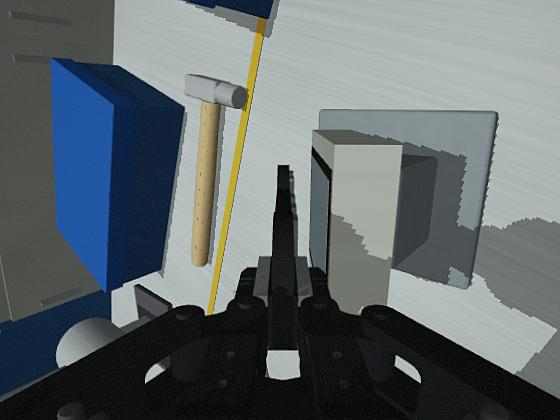

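Parallel, centred sideways, gap about 15 mm. 5 mm more.

```bash
python3 -m crank '[[0,0,0,0,2,-0.5,1],[0,0,0,0,2,0,1],[0,0,0,0,1,0,1],[0,0,0,0,0,0,1],[0,0,0,0,0,0,1],[0,0,0,0,0,0,1],[0,0,0,0,0,0,1]]'
python3 m.py | grep -v '^   '; python3 - <<'E'
from h import *
for n,(a,b,c0,d0) in {'scene':(180,320,260,400),'top':(140,280,150,290)}.items():
    im=load(n)['color'][a:b,c0:d0,::-1]; cv2.imwrite(f'pics/f_{n}.png',cv2.resize(im,None,fx=4,fy=4))
for n in ['scene','top']:
    c=load(n);q=cloud(c)-WO;x,y,z=q@WD,q@WE,q@WN
    m=(abs(y)<25)&(z>12)&(z<40)&(x>-60)&(x<65)&(c['color'].max(2)<110); h=(abs(x)<62)&(abs(y)<57)&(abs(z)<6)
    A=np.c_[x[m],y[m],np.ones(m.sum())]; print(n,np.linalg.lstsq(A,z[m],rcond=None)[0].round(4),np.median(z[h]))
E
```

```text
clock: 13.0
eef_pos: [620.9, 133.0, 320.5]
eef_rot: [0.93, 0.138, -0.049, -0.337]
ft_force: [-0.3, -0.2, -1.7]
gripper_width: 7.4
grip_force: 60.1
tcp [620.9 133.  320.5] t 13.0 turn [ 0.002 -0.001  0.001] deg 0.1 
 world [ 2.3 -0.8 -1.1] shift before-turn axes [ 2.   1.8 -0.1] after-turn axes [ 2.   1.8 -0.1] q [-0.12  0.46  1.5   0.63  1.52  1.02] w 7.4 F [-0.3 -0.2 -1.7]
scene 633 x max [69.8 69.8 70.1 70.3 70.4 70.4 70.7 70.8]
  head z med 1.4 587 y [-55.9  55. ] x [-60.1  59. ]
top 438 x max [69.4 69.9 70.3 70.7 71.4 71.7 73.9 75.5]
  head z med 0.8 421 y [-54.9  55.6] x [-60.7  59.3]
wrist 968 x max [30.2 31.  31.6 31.7 32.5 36.  36.7 37.7]
  head z med 0.0 4456 y [-54.8  28.2] x [-60.1  50. ]
scene [-3.10000e-03  3.16000e-02  2.22885e+01] 1.4637014015648395
top [-2.2000e-03 -8.9000e-03  2.1542e+01] 0.8313082498304543
```

View pics/f_scene.png

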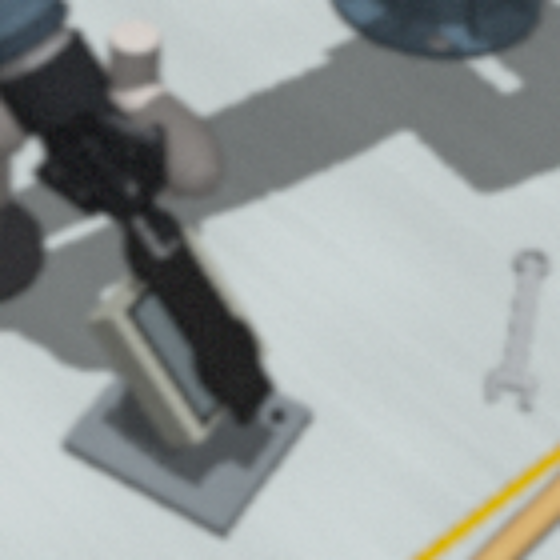

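The crop shows the sole smooth face up, parallel and just above the glass, from about (130,230) to (270,400). It is steady, the gap is about 10 mm and nothing touches. Handing in.

```bash
python3 -c "
from plant import ctrl
print(ctrl.sign_off())"
```

```text
the job is handed in; nothing more can be done
None
```

I handed the job in at about 13 s: the sole is held tread-down over the scanner window, parallel to the glass to within measurement error and centred to within about a millimetre, with a gap of about 10 mm and no contact seen.

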